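# Stow the galley for the road

## Robot

A 6-joint arm with a two-finger parallel gripper is mounted at the origin on a cart in front of the work surface, level with it; the furniture and walls round the work are solid. World frame = base frame: x ahead of the robot, y to its left, z up, the work surface at z = 0. Lengths are in m, angles in rad, forces in N, time in s.
With the tool pointing down it reaches from about 0.15 to 0.775 m from the base axis. Payload 6.1 kg.
Tool frame: the origin (TCP) lies at the very end of the fingers, on their centre line; the grasp point (between the pads) lies 19 mm behind it (r.grasp_offset is the distance from the TCP to the grasp point, in m); z points along the fingers, y is the line along which they close (so a half turn about z gives the same grasp; the last joint's range is limited). The gripper opens to 85 mm and grips with 20 to 120 N. Pads are 22 mm wide; open, the fingers measure 114 mm over their backs; the gripper's body (76 mm by 85 mm) begins 54 mm behind the grasp point. The pads swing forward as they close: fully open they stand 13 mm farther back than shut.
Start: joints at [-1.212, 0.126, -0.04, 1.405, 0, 1.571], TCP at [0.184, -0.492, 0.199] pointing down, gripper open.
Joint ranges: [-2.72, 2.72], [-0.95, 1.95], [-1.27, 1.35], [-1.78, 2.02], [-1.46, 1.47], [-3.14, 3.14]. Speed limits (rad/s): [2.39, 2.39, 3.01, 3.14, 3.14, 3.14].

## Interface

Orientations are given as a unit quaternion [x, y, z, w].
In Python, from cell import r gives the robot as it stands.
- The arm moves only by the tool servo_tool, never from a script. Its argument "series" is a list of rows, each a list of 2 entries, a list of its own where there are three numbers: the shift along the world's x, y, z normalised to -1 to 1, where 1 is 1 m, then the turn, a rotation vector about the world's x, y, z normalised to -1 to 1, where 1 is 0.5 rad. In form: [[[dx, dy, dz], [ax, ay, az]], ...]. A call has 1 to 20 rows; each row shifts and turns the commanded pose from where the row before left it; what a row does not reach is not made up. A row lasts 1/10 s, in which the tool goes at most 50 mm and 8.59 degrees, less where a joint would pass 70% of its speed; a pose out of reach is approached as far as the arm can. A call with a number of a shift or a turn outside -1 to 1 is refused whole. A call with a gripper value outside its range is refused whole. "jaw" is the opening, from 0 (shut) to 1 (fully open), set as the call begins (left out, the last holds). The fingers move at their own pace and stop on an object; "newtons" is the grip in N (left out, the last holds). Time passes only in rows, so rows that do not move let the fingers close. It gives the time, the measured TCP pose, the force, the opening and the grip force at its end, in the units of the state.
- r.get_obs(): the state, without advancing time (a new reading comes with each control period).
- r.camera(name): name is "side" or "top" or "wrist"; returns a dict with "pixels" (420x560x3 uint8, red, green, blue), "vfov" (degrees; the focal length in pixels is half the picture's height over the tangent of half this angle, whatever the lens; pixels are square), "cx", "cy" (the principal point, pixels), "rvec" (rotation vector, rad) and "tvec" (3), from world to camera coordinates, as OpenCV has them. Camera axes: x right, y down, z forward; pixel columns grow to the right and rows downward; lengths in m; the calibration is good to about 2 mm. A picture is of the moment at which its call begins. There is no depth.
- r.sign_off(): hands the job in; it is judged then, once.
The state is a dict: "t": time; "qpos": joint angles; "qvel": joint speeds; "joint_efforts": joint torques, N m; "position": TCP position; "ee_rot": TCP orientation; "contact_force": force on the tool from outside, world axes, zero at the start; "moment": the same for the moment, N m; "opening": finger opening in m; "finger_force": force on a finger pad.
Only numpy, scipy, OpenCV 4.12 (cv2) and the standard library are available. Lean on these libraries where they do the work, as an engineer would, in place of code of your own. Each camera call takes 0.05 s, during which the arm holds its last target. There are 200 camera calls.

## Task

Stow these loose things before we drive off: stand the tin in the wide cell of the plywood caddy and the two spice jars in its two narrow cells, one to a cell, right down on the bottom and kept upright all the way. Lay the yellow-handled screwdriver flat and lengthwise, near mid-length, in the empty bay of the tray that already holds the tape roll, and the red gas lighter likewise in the empty bay of the tray that already holds the matchbox. Set things down rather than dropping them, and leave the tape and the matchbox where they lie.

Things in the scene. Friction and masses are not known exactly. Their poses are not given: they have to be found in the camera images.
- tin: small food tin, pale green label and steel top, standing: cylinder 57 in diameter, 72 high, origin at the centre of its underside, z up. 125 to 250 g
- jar_green: closed spice jar, standing: dark brown lid, green label. Rounded-square glass body 44 wide, flat sides along its x and y; round lid 44 across, from 85 to 105 up (the top). Origin at the centre of its underside, z up. 80 to 155 g
- jar_kraft: closed spice jar, standing: pale grey lid, brown-paper label. Rounded-square glass body 44 wide, flat sides along its x and y; round lid 44 across, from 88 to 109 up (the top). Origin at the centre of its underside, z up. 80 to 155 g
- screwdriver: stubby screwdriver with a yellow handle lying on the worktop, 157 long along its y: handle, 25 thick, from y = 0 to +78, thin steel blade toward -y, clear of the surface. Origin at mid-length, on the underside; balance point about y = +39, 12 up: pinch the handle across x there. 60 g
- lighter: long gas lighter lying on the worktop, 204 long along its y. Red body from y = -6 to +101, 20 wide (x = -12 to +8) and 20 high; thin steel barrel 9 thick from y = -7 to -100, 6 clear of the surface. Origin at mid-length, on the underside; balance point about y = +33: pinch the red body across x there. 55 g
- caddy: birch-ply caddy, fixed, 84 (x) x 208 (y), 42 high; origin under its centre, on the worktop. Three open square cells in a row along y, at x = 0: wide one 72 x 72, centre y = +62 (tin does not fit the others); narrow ones 56 x 56, centres y = -8 and y = -70. Walls 6 thick, cell floors 6 above the worktop. The jars go in at any yaw, easiest square to the cell
- tool_tray: grey tool tray, fixed, 230 long (x) x 170 (y); origin under its centre, on the worktop. Floor 4 thick, 222 long inside. Divider along x: roomy bay y = -81 to +11, slim bay y = +15 to +81. Walls 4 thick, ends 28 high; long walls (28) and divider (22) dip to 10 high for x = -55 to +55, room for fingers. Tape in the slim bay; screwdriver goes in the roomy one, either way round
- stove_tray: pale wooden stove-kit tray, fixed, 230 long (x) x 170 (y); origin under its centre, on the worktop. Floor 4 thick, 222 long inside. Divider along x: roomy bay y = -81 to +11, slim bay y = +15 to +81. Walls 4 thick, ends 28 high; long walls (28) and divider (22) dip to 10 high for x = -55 to +55, room for fingers. Matchbox in the slim bay; lighter goes in the roomy one, either way round
- tape: roll of black tape lying flat, 62 across, 19 high, in the slim bay of the grey tray; stays there
- matchbox: matchbox, 36 x 60 x 13, lying in the slim bay of the pale wooden tray; stays there

How it is judged:
At the end, for the whole second after the job is handed in: Tin in the wide cell, a jar in each narrow cell (11 mm of centre, on the floor, upright to 0.15 rad); screwdriver and lighter down in the roomy bays beside tape and matchbox (30 and 18 mm of mid-length, 0.3 rad of lengthwise); tape and matchbox still in their slim bays; all at rest (x of tin in the frame of caddy between -0.011 and 0.011 m and y of tin in the frame of caddy between 0.051 and 0.073 m and z of tin in the frame of caddy between -0.002 and 0.012 m and angle between tin's own z axis and vertical below 0.15 rad and ((x of jar_green in the frame of caddy between -0.011 and 0.011 m and y of jar_green in the frame of caddy between -0.019 and 0.003 m and z of jar_green in the frame of caddy between -0.002 and 0.012 m and angle between each of jar_green, jar_kraft's own z axis and vertical below 0.15 rad and x of jar_kraft in the frame of caddy between -0.011 and 0.011 m and y of jar_kraft in the frame of caddy between -0.081 and -0.059 m and z of jar_kraft in the frame of caddy between -0.002 and 0.012 m) or (x of jar_green in the frame of caddy between -0.011 and 0.011 m and y of jar_green in the frame of caddy between -0.081 and -0.059 m and z of jar_green in the frame of caddy between -0.002 and 0.012 m and angle between each of jar_green, jar_kraft's own z axis and vertical below 0.15 rad and x of jar_kraft in the frame of caddy between -0.011 and 0.011 m and y of jar_kraft in the frame of caddy between -0.019 and 0.003 m and z of jar_kraft in the frame of caddy between -0.002 and 0.012 m)) and x of screwdriver in the frame of tool_tray between -0.03 and 0.03 m and y of screwdriver in the frame of tool_tray between -0.072 and 0.002 m and z of screwdriver in the frame of tool_tray between -0.002 and 0.012 m and angle between the y axis of screwdriver and the x axis of tool_tray, either way round below 0.3 rad and x of lighter in the frame of stove_tray between -0.018 and 0.018 m and y of lighter in the frame of stove_tray between -0.072 and 0.002 m and z of lighter in the frame of stove_tray between -0.002 and 0.012 m and angle between the y axis of lighter and the x axis of stove_tray, either way round below 0.3 rad and y of tape in the frame of tool_tray between 0.018 and 0.08 m and z of tape in the frame of tool_tray between -0.002 and 0.014 m and y of matchbox in the frame of stove_tray between 0.018 and 0.08 m and z of matchbox in the frame of stove_tray between -0.002 and 0.014 m and linear speed of each of tin, jar_green, jar_kraft, screwdriver, lighter below 0.02 m/s); the robot touches nothing.
It fails at once if the tin or a spice jar is tipped over (angle between any of tin, jar_green, jar_kraft's own z axis and vertical above 0.7 rad).
It fails at once if a thing is let fall instead of being set down (moves faster than 0.8 m/s with no finger on it) ((linear speed of tin above 0.8 m/s and contact force between the fingers and tin below 0.02 N) or (linear speed of jar_green above 0.8 m/s and contact force between the fingers and jar_green below 0.02 N) or (linear speed of jar_kraft above 0.8 m/s and contact force between the fingers and jar_kraft below 0.02 N) or (linear speed of screwdriver above 0.8 m/s and contact force between the fingers and screwdriver below 0.02 N) or (linear speed of lighter above 0.8 m/s and contact force between the fingers and lighter below 0.02 N)).
It fails at once if the tape or the matchbox already put away is pushed more than 25 mm (distance of any of tape, matchbox from where it was at the start of the episode above 0.025 m).
It also fails if it takes over 122 s, if anything falls off the work surface, if the arm or the gripper's body presses on something with over 40 N, if the wrist force passes 120 N, or if a joint passes its speed limit or range.

## Working session

There is one attempt and no reset: what is moved stays moved. The work goes in short steps, Python scripts to look and compute and a tool call to move; the robot and the scene stay as the last step left them, time stands still between calls to the robot, and variables do not carry over. Pictures are saved under pics/ and viewed, at most 14 in all, crops included, and the job is handed in when it is done.

Besides the shell and the picture viewer there is one more tool, called after "Call:" by a JSON object that holds its "method" and its "body". servo_tool: Moves the arm, as the interface text tells. Scaled input: -1 to 1 covers 1 m each way for a shift and 0.5 rad each way for a turn. Its arguments: {"type":"object","properties":{"series":{"type":"array","items":{"type":"array"}},"jaw":{"type":"number"},"newtons":{"type":"number"}},"required":["series"]}

```bash
mkdir -p pics; ls
python3 - <<'E'
from cell import r
import cv2
o=r.get_obs();print(o['t'],o['position'],o['ee_rot'],o['opening'],r.grasp_offset)
for n in ['top','side']:
    c=r.camera(n);print(n,c['vfov'],c['cx'],c['cy'],c['rvec'],c['tvec'])
    cv2.imwrite(f'pics/{n}0.png',cv2.resize(c['pixels'][:,:,::-1],(800,600),interpolation=cv2.INTER_CUBIC))
E
```

```text
pics
0.0 [ 0.18419391 -0.49113998  0.19820474] [ 9.83954200e-01  1.78419373e-01 -1.40089989e-04 -7.99515569e-04] 0.08532365509516092 0.0187
top 50.13173814812101 265.2848995032038 205.44714104928957 [ 2.13549853 -2.19929616  0.1049749 ] [0.02780413 0.51145567 1.09598033]
side 56.89303262640222 275.62126686168347 211.55342053787845 [ 0.62849651 -2.89936583  0.70457475] [0.49434761 0.18815477 0.91450304]
```

View pics/top0.png

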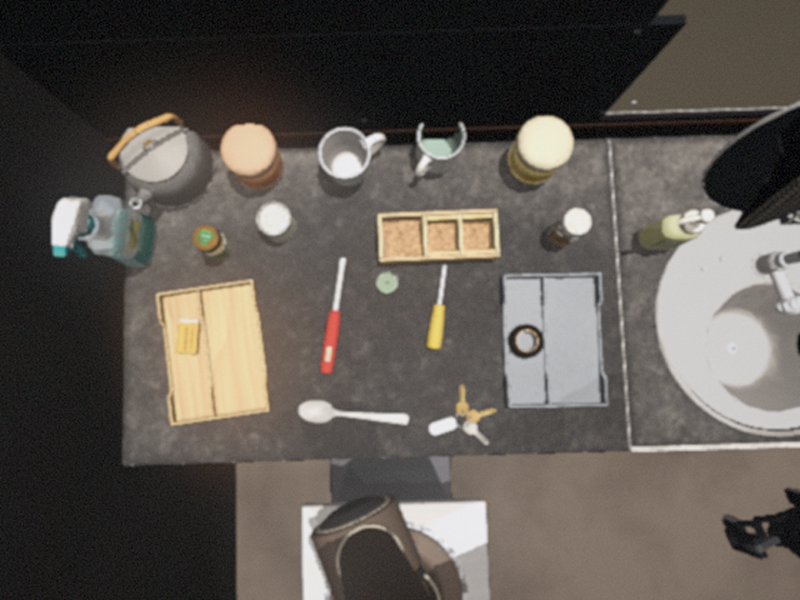

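View pics/side0.png

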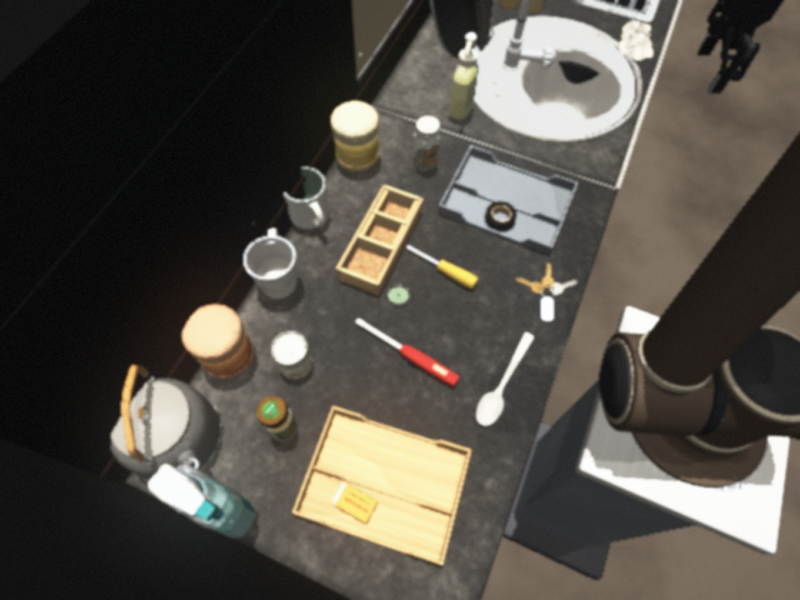

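The top view (800x600) shows: stove tray at (212,352) with the matchbox left, and the tool tray at (555,340) with the tape left. The caddy is at (438,236) with its wide cell left. The tin is at (274,220), jar_green at (208,240), jar_kraft at (572,225), the lighter at (333,315) and the screwdriver at (439,305). I'll enlarge for exact pixels.

```bash
cat > h.py <<'E'
import numpy as np, cv2
from cell import r
def cam(n):
    c=r.camera(n); h=c['pixels'].shape[0]; f=h/2/np.tan(np.radians(c['vfov']/2))
    c['K']=np.array([[f,0,c['cx']],[0,f,c['cy']],[0,0,1.]]); c['R']=cv2.Rodrigues(np.array(c['rvec']))[0]
    c['tvec']=np.array(c['tvec'],float); return c
def w(c,uv,z):   # pixel -> world at height z
    d=c['R'].T@np.linalg.solve(c['K'],[uv[0],uv[1],1.]); o=-c['R'].T@c['tvec']
    return o+d*(z-o[2])/d[2]
def px(c,P):
    return cv2.projectPoints(np.asarray(P,float).reshape(-1,3),np.array(c['rvec'],float),c['tvec'],c['K'],None)[0][:,0]
def crop(c,x0,y0,wd,ht,s,name):
    im=cv2.resize(c['pixels'][y0:y0+ht,x0:x0+wd,::-1],None,fx=s,fy=s,interpolation=cv2.INTER_CUBIC)
    for i in range(0,wd,20): cv2.putText(im,str(x0+i),(int(i*s),10),0,.35,(255,255,255)); cv2.line(im,(int(i*s),12),(int(i*s),18),(255,255,255))
    for i in range(20,ht,20): cv2.putText(im,str(y0+i),(0,int(i*s)),0,.35,(255,255,255))
    cv2.imwrite(f'pics/{name}.png',im)
E
python3 - <<'E'
from h import *
c=cam('top'); crop(c,100,130,160,170,3.5,'L'); crop(c,255,130,180,165,3.6,'Rr')
s=cam('side'); crop(s,170,60,245,210,2.8,'S')
E
```

```text
(no output)
```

View pics/L.png

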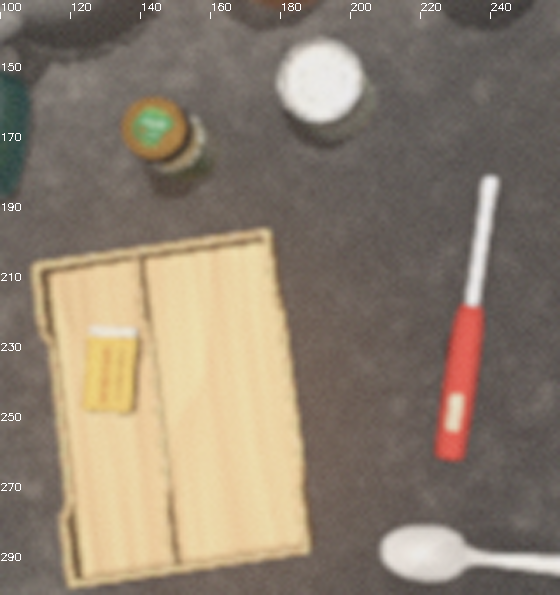

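View pics/Rr.png

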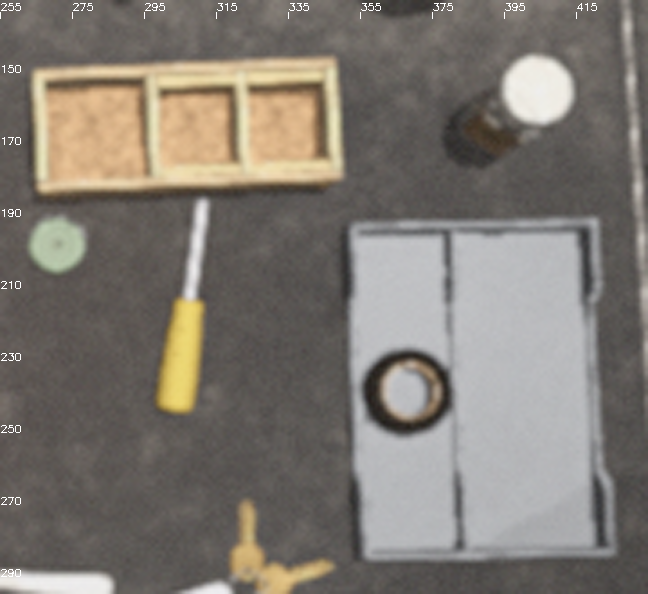

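Left crop (native pixels): tin top (191.4,153.1), green lid (144.3,166.6), lighter tip (240,181) and butt (228.6,261). The stove tray corners are (109.4,205.4), (177.1,195.7), (188.3,288) and (120,297.7). Right crop: kraft lid (404.4,154.7), and screwdriver tip (311.1,185.6) and butt (304.2,244.2). The tool tray corners are (352.2,192.5), (421.1,191.1), (425.3,283.6) and (355.6,285). The caddy's top edge runs (264.4,149.7) to (348.3,146.1).

There is also a pale-green flat disc at (271,198), which is a lid and not the tin. Next I'll fit the poses and overlay wireframes.

```bash
cat > fit.py <<'E'
from h import *
c=cam('top'); s=cam('side')
print('cam at',-c['R'].T@c['tvec'],-s['R'].T@s['tvec'])
def fitrect(obj,uv,z):
    P=np.array([w(c,p,z)[:2] for p in uv]); O=np.array(obj)
    Pc=P-P.mean(0);Oc=O-O.mean(0)
    a=np.arctan2((Oc[:,0]*Pc[:,1]-Oc[:,1]*Pc[:,0]).sum(),(Oc*Pc).sum())
    Rm=np.array([[np.cos(a),-np.sin(a)],[np.sin(a),np.cos(a)]]); t=P.mean(0)-Rm@O.mean(0)
    print(' resid mm',np.round(1e3*(P-(O@Rm.T+t)),1).tolist()); return t,a
T=[(.115,.085),(.115,-.085),(-.115,-.085),(-.115,.085)]
res={}
res['stove']=fitrect(T,[(109.4,205.4),(177.1,195.7),(188.3,288),(120,297.7)],.028)
res['tool']=fitrect(T,[(352.2,192.5),(421.1,191.1),(425.3,283.6),(355.6,285)],.028)
res['caddy']=fitrect([(.042,.104),(.042,-.104)],[(264.4,149.7),(348.3,146.1)],.042)
for n,uv,z in [('tin',(191.4,153.1),.072),('jg',(144.3,166.6),.105),('jk',(404.4,154.7),.109)]: res[n]=(w(c,uv,z)[:2],0)
def line(a,b,za,zb,L):
    A=w(c,a,za)[:2];B=w(c,b,zb)[:2];d=B-A;print(' len',np.linalg.norm(d));return (A+B)/2,np.arctan2(d[1],d[0])-np.pi/2
res['sd']=line((311.1,185.6),(304.2,244.2),.012,.012,.157)
res['li']=line((240,180.9),(228.6,261.1),.0105,.012,.204)
for k,v in res.items(): print(k,np.round(v[0],4),round(float(v[1]),3))
def box(x0,x1,y0,y1,z0,z1): return [[(x0,y0,z),(x1,y0,z),(x1,y1,z),(x0,y1,z),(x0,y0,z)] for z in (z0,z1)]
def circ(rr,z): return [[(rr*np.cos(t),rr*np.sin(t),z) for t in np.linspace(0,6.3,25)]]
M={'stove':box(-.115,.115,-.085,.085,0,.028),'tool':box(-.115,.115,-.085,.085,0,.028),
'caddy':box(-.042,.042,-.104,.104,0,.042)+box(-.036,.036,.026,.098,.006,.042)+box(-.028,.028,-.036,.02,.006,.042)+box(-.028,.028,-.098,-.042,.006,.042),
'tin':circ(.0285,0)+circ(.0285,.072),'jg':circ(.022,.105)+circ(.022,0),'jk':circ(.022,.109)+circ(.022,0),
'sd':box(-.0125,.0125,0,.078,0,.025)+[[(0,-.0785,.012),(0,0,.012)]],'li':box(-.012,.008,-.006,.101,0,.02)+[[(0,-.1,.0105),(0,-.007,.0105)]]}
S=3.4
for cc,nm,(x0,y0,wd,ht) in [(c,'ot',(100,125,230,175)),(c,'ot2',(255,125,180,170)),(s,'os',(180,60,230,175)),(s,'os2',(150,180,180,170))]:
    im=cv2.resize(cc['pixels'][:,:,::-1],None,fx=S,fy=S,interpolation=cv2.INTER_CUBIC)
    for k,pl in M.items():
        t,a=res[k];Rm=np.array([[np.cos(a),-np.sin(a),0],[np.sin(a),np.cos(a),0],[0,0,1]])
        for p in pl:
            q=px(cc,np.array(p)@Rm.T+[t[0],t[1],0]); cv2.polylines(im,[np.int32((q+.5)*S-.5)],False,(255,0,255),1)
    cv2.imwrite(f'pics/{nm}.png',im[int(y0*S):int((y0+ht)*S),int(x0*S):int((x0+wd)*S)])
E
python3 fit.py
```

```text
cam at [0.3989507  0.00974346 1.14204915] [0.3527786  0.43535203 0.89560786]
 resid mm [[-0.1, 0.4], [-0.1, -0.2], [-0.3, 0.6], [0.4, -0.8]]
 resid mm [[-1.2, 0.7], [-0.6, -1.2], [1.3, 0.1], [0.5, 0.5]]
 resid mm [[-0.0, 0.7], [0.0, -0.7]]
 len 0.14947289510157052
 len 0.20464178670665442
stove [0.419  0.3042] 0.114
tool [ 0.423  -0.2895] -0.013
caddy [ 0.6096 -0.0944] 0.013
tin [0.6403 0.1881] 0.0
jg [0.604  0.2935] 0.0
jk [ 0.613  -0.3157] 0.0
sd [ 0.4868 -0.0934] 1.415
li [0.4774 0.0919] 1.408
```

View pics/ot2.png

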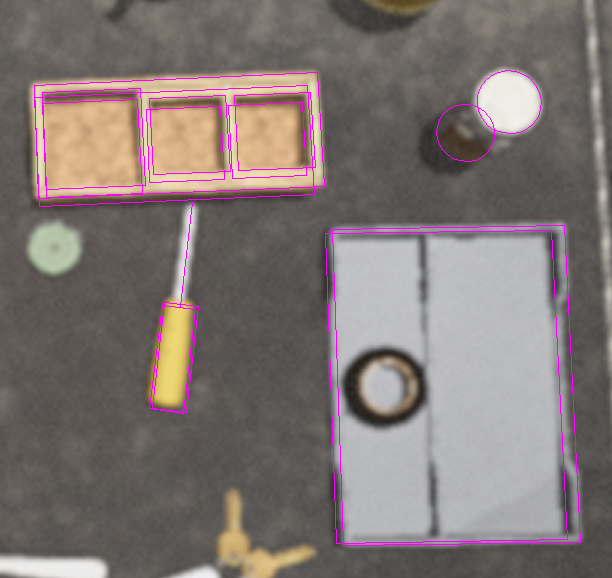

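View pics/os.png

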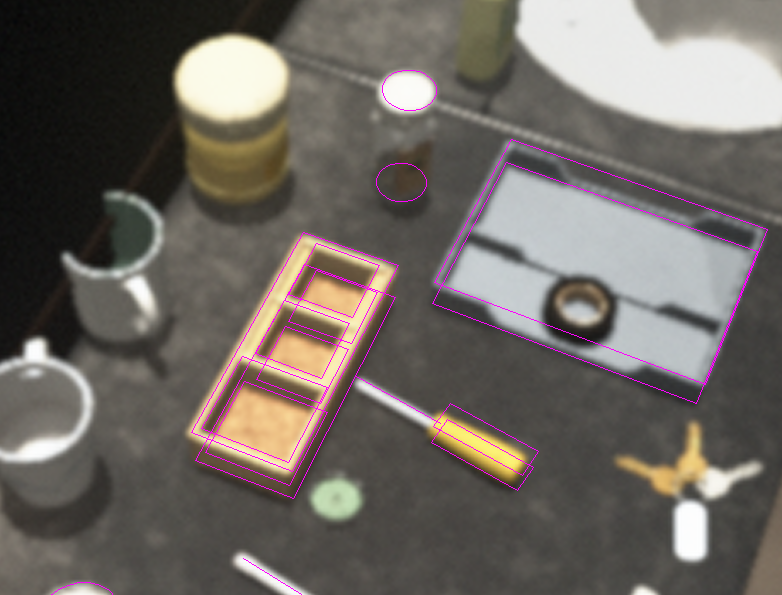

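View pics/os2.png

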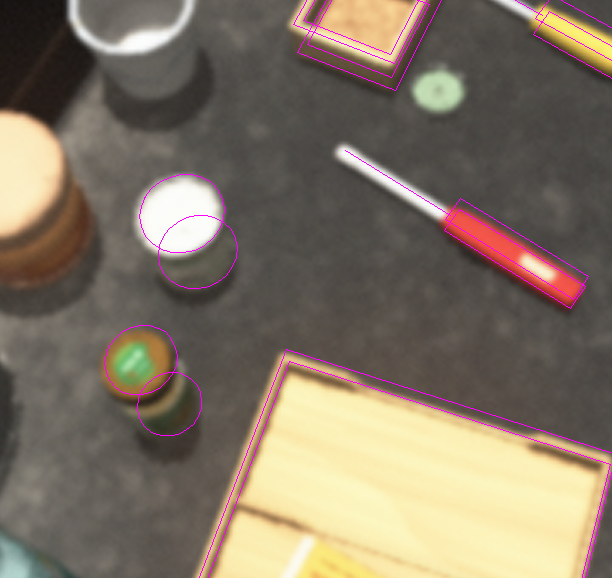

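The wireframes fit both views to about 1–2 mm. I'm starting with the screwdriver.

Call:
{"method": "servo_tool", "body": {"series": [[[0.0149,0.0224,0],[0,0,0.292]],[[0.0149,0.0224,0],[0,0,0.292]],[[0.0149,0.0224,0],[0,0,0.292]],[[0.0149,0.0224,0],[0,0,0.292]],[[0.0149,0.0224,0],[0,0,0.292]],[[0.0149,0.0224,0],[0,0,0.292]],[[0.0149,0.0224,0],[0,0,0.292]],[[0.0149,0.0224,0],[0,0,0.292]],[[0.0149,0.0224,0],[0,0,0.292]],[[0.0149,0.0224,-0.005],[0,0,0.292]],[[0.0149,0.0224,-0.005],[0,0,0.292]],[[0.0149,0.0224,-0.01],[0,0,0.292]],[[0.0149,0.0224,-0.01],[0,0,0.292]],[[0.0149,0.0224,-0.01],[0,0,0.292]],[[0.0149,0.0224,-0.01],[0,0,0.292]],[[0.0149,0.0224,-0.01],[0,0,0.292]],[[0.0149,0.0224,-0.01],[0,0,0.292]],[[0.0149,0.0224,-0.01],[0,0,0.292]],[[0,0,0],[0,0,0]],[[0,0,0],[0,0,0]]], "jaw": 0.5, "newtons": 30}}

```text
t: 2.3
position: [0.4523, -0.088, 0.1187]
ee_rot: [0.077, 0.997, -0.0, -0.001]
contact_force: [-0.2, 0.1, -0.4]
opening: 0.0428
finger_force: 0.0
```

```bash
cat > st.py <<'E'
from h import *
from scipy.spatial.transform import Rotation as Rt
o=r.get_obs();m=Rt.from_quat(o['ee_rot']).as_matrix()
print('t',o['t'],'pos',np.round(o['position'],4),'phi',round(float(np.arctan2(m[1,1],m[0,1])),4),'z',np.round(m[:,2],3),'q',np.round(o['qpos'],2),'open',round(o['opening'],4))
E
python3 st.py
python3 - <<'E'
from h import *
c=cam('wrist'); cv2.imwrite('pics/w1.png',c['pixels'][:,:,::-1])
for P in [(.4515,-.0879,.025)]: print(px(c,[P]))
E
```

```text
t 2.3 pos [ 0.4523 -0.088   0.1187] phi 1.4158 z [-0.001 -0.    -1.   ] q [-0.19  0.02 -0.33  1.22 -0.   -0.04] open 0.0428
[[275.27323742 202.69004301]]
```

View pics/w1.png

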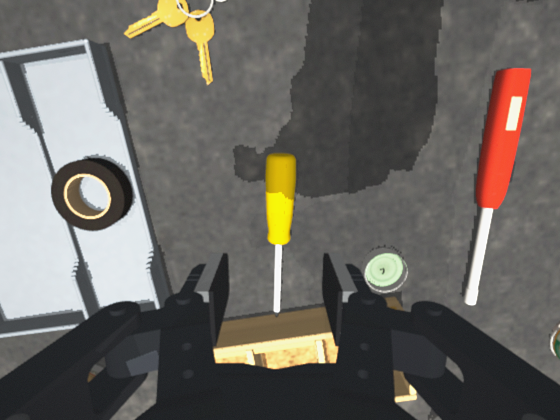

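The wrist view shows the screwdriver handle from (281,153) to (279,243) and the blade tip at (277,311), straight between the fingers. The lighter is at (516,70) to (471,303). I'll turn these into positions.

Run:
```python
from h import *
c=cam('wrist')
for n,a,b in [('sd handle',(281,154),(279,243)),('sd all',(281,154),(277,311)),('li',(512,70),(471,303))]:
    A=w(c,a,.014);B=w(c,b,.014); d=A-B; print(n,A[:2],B[:2],(A+B)[:2]/2,np.linalg.norm(d),np.arctan2(d[1],d[0])-np.pi/2)
```

```text
sd handle [ 0.41428081 -0.07774846] [ 0.4913996  -0.09134972] [ 0.4528402  -0.08454909] 0.07830901186346866 1.3962239958614568
sd all [ 0.41428081 -0.07774846] [ 0.5586577 -0.1036628] [ 0.48646925 -0.09070563] 0.14668414353484757 1.3931965238214827
li [0.37846938 0.10807545] [0.57844561 0.07662081] [0.47845749 0.09234813] 0.20243489372839826 1.414782680033709
```

Call:
{"method": "servo_tool", "body": {"series": [[[0,0.001,-0.025],[0,0,-0.03]],[[0,0.001,-0.03],[0,0,0]],[[0,0,-0.03],[0,0,0]],[[0,0,-0.016],[0,0,0]],[[0,0,-0.01],[0,0,0]],[[0,0,0],[0,0,0]]]}}

```text
t: 3.0
position: [0.4516, -0.0869, 0.0073]
ee_rot: [0.086, 0.996, 0.0, -0.001]
contact_force: [0.6, 0.9, 0.7]
opening: 0.0431
finger_force: 0.0
```

Call:
{"method": "servo_tool", "body": {"series": [[[0,0,0],[0,0,0]],[[0,0,0],[0,0,0]],[[0,0,0],[0,0,0]],[[0,0,0],[0,0,0]],[[0,0,0],[0,0,0]]], "jaw": 0}}

```text
t: 3.5
position: [0.4528, -0.0863, 0.0083]
ee_rot: [0.085, 0.996, -0.0, 0.0]
contact_force: [-0.5, 0.3, -0.4]
opening: 0.0003
finger_force: 0.0
```

The fingers shut completely, so the grasp missed. I'll look before moving.

Run:
```python
from h import *
c=cam('wrist'); cv2.imwrite('pics/w2.png',c['pixels'][:,:,::-1])
s=cam('side'); crop(s,200,60,200,170,2.8,'s2')
a=c['pixels'];b=s['pixels'][60:230,200:400,:]
b=cv2.resize(b,(494,420)); a=cv2.resize(a,(306,230)); a=cv2.copyMakeBorder(a,0,190,0,0,0)
cv2.imwrite('pics/w2.png',np.hstack([b,a])[:,:,::-1])
```

```text
(no output)
```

View pics/w2.png

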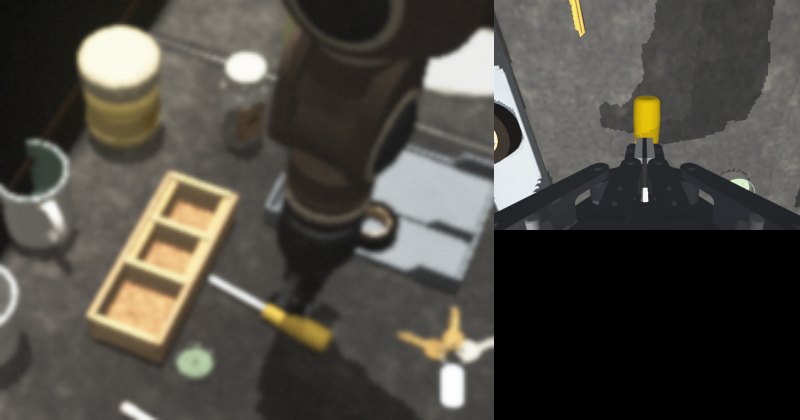

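```bash
python3 st.py
python3 - <<'E'
from h import *
c=cam('wrist')
print(w(c,(281,176),.014), w(c,(281,255),.014),w(c,(276,370),.012))
cv2.imwrite('pics/w3.png',c['pixels'][120:400,180:400,::-1].repeat(2,0).repeat(2,1))
E
```

```text
t 3.6 pos [ 0.4526 -0.0863  0.0082] phi 1.4011 z [ 0. -0. -1.] q [-0.19  0.08 -0.52  0.97 -0.   -0.02] open -0.0
[ 0.41331842 -0.07659417  0.014     ] [ 0.45591137 -0.08371756  0.014     ] [ 0.53069814 -0.09927537  0.012     ]
```

View pics/w3.png

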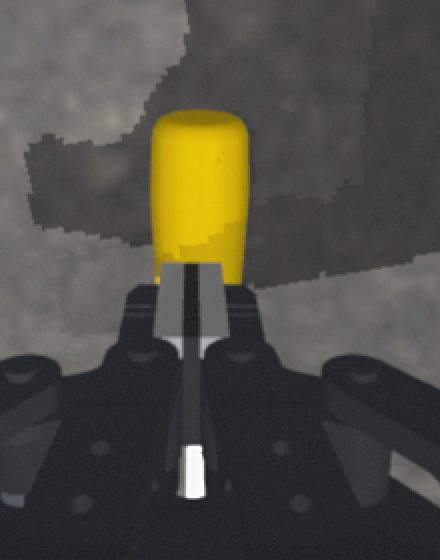

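Run:
```python
from h import *
c=cam('wrist');s=cam('side')
P=np.array(r.get_obs()['position']);print(P)
Q=[P+[0,0,h] for h in (0,.01,.02,.03)]
print('wrist crop',(px(c,Q)-[180,120])*2)
q=px(s,Q);print('side',q)
x,y=map(int,q[0]);S=8
im=cv2.resize(s['pixels'][y-35:y+35,x-45:x+45,::-1],None,fx=S,fy=S,interpolation=cv2.INTER_CUBIC)
for p in q: cv2.circle(im,tuple(int(v) for v in (p-[x-45,y-35]+.5)*S),4,(255,0,255),1)
cv2.imwrite('pics/s3.png',im)
```

```text
[ 0.45254169 -0.0862971   0.00797409]
wrist crop [[190.51080915 251.99460105]
 [190.49633824 266.15575884]
 [190.48021394 281.93492747]
 [190.46213569 299.62621222]]
side [[320.09742864 191.67176673]
 [320.51411143 189.75496583]
 [320.93814165 187.8043657 ]
 [321.36971536 185.81906443]]
```

View pics/s3.png

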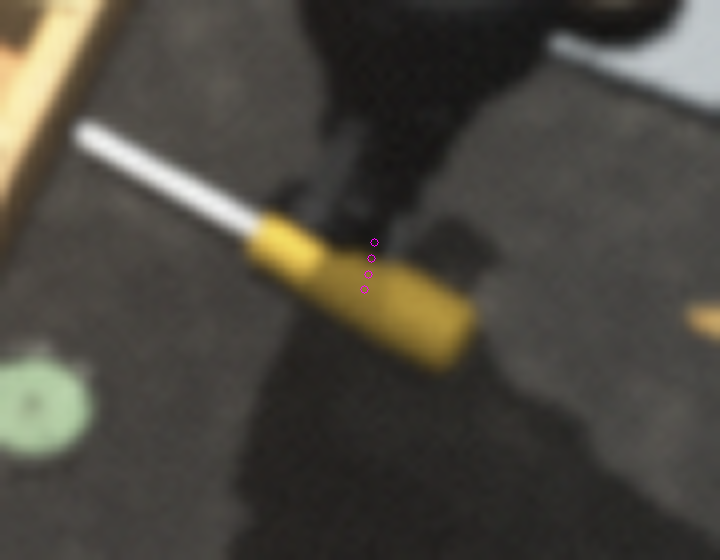

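The pads closed above the handle without moving it. The tips really sit about 20–30 mm higher than the reported TCP, in both the wrist and side views. I'll check this with a guarded descent.

Call:
{"method": "servo_tool", "body": {"series": [[[0,0,0],[0,0,0]],[[0,0,0],[0,0,0]],[[0,0,0],[0,0,0]],[[0,0,-0.004],[0,0,0]],[[0,0,-0.004],[0,0,0]],[[0,0,0],[0,0,0]]], "jaw": 0.5}}

```text
t: 4.35
position: [0.4519, -0.0863, -0.0008]
ee_rot: [0.085, 0.996, 0.0, -0.001]
contact_force: [-1.1, -0.8, 0.1]
opening: 0.0426
finger_force: 0.0
```

```bash
python3 st.py
python3 - <<'E'
from h import *
c=cam('wrist')
P=np.array(r.get_obs()['position'])
for dx in (-.011,0):
  for h in (0,.01,.02,.03): print(dx,h,px(c,[P+[dx,0,h]]))
cv2.imwrite('pics/w4.png',c['pixels'][120:400,180:400,::-1].repeat(2,0).repeat(2,1))
E
```

```text
t 4.35 pos [ 0.4519 -0.0863 -0.0008] phi 1.4009 z [-0.001  0.    -1.   ] q [-0.19  0.09 -0.53  0.95 -0.   -0.02] open 0.0426
-0.011 0 [[271.84078178 228.03652109]]
-0.011 0.01 [[271.64595057 234.23466573]]
-0.011 0.02 [[271.42841134 241.15521811]]
-0.011 0.03 [[271.18394842 248.93229118]]
0 0 [[275.25632159 246.57055808]]
0 0.01 [[275.24968494 253.67065812]]
0 0.02 [[275.24228821 261.58390924]]
0 0.03 [[275.23399291 270.45848781]]
```

View pics/w4.png

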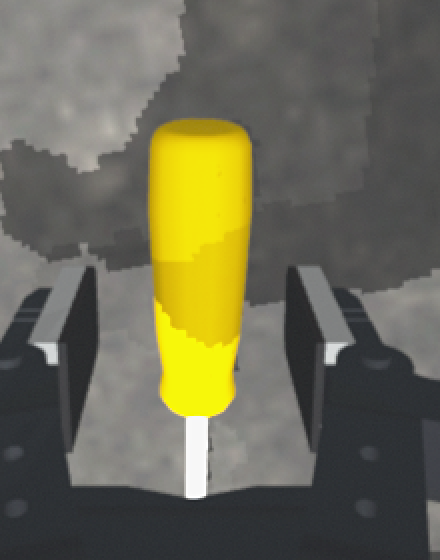

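The pad ends show at crop row 266 (native 253), which puts the real tips about 30 mm above the reported TCP, and nothing touched at z = 0. I'm continuing down with force checks.

Call:
{"method": "servo_tool", "body": {"series": [[[0,0,-0.005],[0,0,0]],[[0,0,-0.005],[0,0,0]],[[0,0,-0.005],[0,0,0]],[[0,0,0],[0,0,0]]]}}

```text
t: 4.8
position: [0.4518, -0.0862, -0.0159]
ee_rot: [0.085, 0.996, 0.0, -0.001]
contact_force: [-0.6, 0.6, 0.0]
opening: 0.043
finger_force: 0.0
```

Call:
{"method": "servo_tool", "body": {"series": [[[0,0,-0.003],[0,0,0]],[[0,0,-0.003],[0,0,0]],[[0,0,0],[0,0,0]]]}}

```text
t: 5.1
position: [0.4523, -0.0863, -0.0214]
ee_rot: [0.085, 0.996, 0.0, -0.0]
contact_force: [0.0, 1.6, 0.2]
opening: 0.0427
finger_force: 0.0
```

```bash
python3 st.py
python3 - <<'E'
from h import *
c=cam('wrist')
P=np.array(r.get_obs()['position']);print(r.get_obs()['contact_force'])
cv2.imwrite('pics/w5.png',c['pixels'][120:400,180:400,::-1].repeat(2,0).repeat(2,1))
E
```

```text
t 5.1 pos [ 0.4523 -0.0863 -0.0214] phi 1.401 z [-0.  0. -1.] q [-0.19  0.11 -0.56  0.9  -0.   -0.02] open 0.0427
[-0.53755118  0.14983928 -0.24602827]
```

View pics/w5.png

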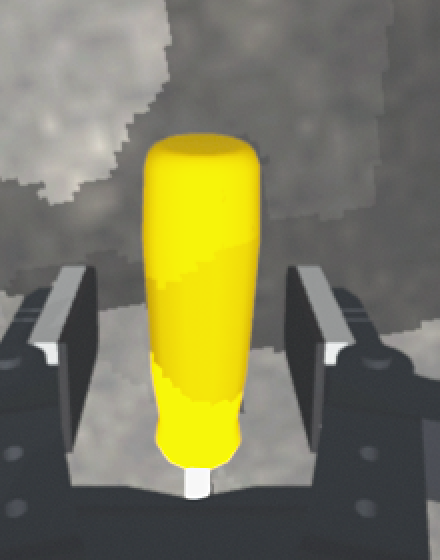

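The pads now straddle the handle with no contact force, so the reported z reads about 28 mm low. That leaves me one picture. Closing now.

Call:
{"method": "servo_tool", "body": {"series": [[[0,0,0],[0,0,0]],[[0,0,0],[0,0,0]],[[0,0,0],[0,0,0]],[[0,0,0],[0,0,0]]], "jaw": 0}}

```text
t: 5.55
position: [0.4527, -0.0863, -0.0207]
ee_rot: [0.085, 0.996, 0.0, 0.0]
contact_force: [-0.2, 0.5, 3.8]
opening: 0.0224
finger_force: 29.4
```

It holds, but the upward 3.8 N and the 22 mm opening suggest a grip above the handle's centre. I'll reopen, go lower and regrip.

Call:
{"method": "servo_tool", "body": {"series": [[[0,0,0],[0,0,0]],[[0,0,0],[0,0,0]],[[0,0,-0.003],[0,0,0]],[[0,0,-0.003],[0,0,0]],[[0,0,0],[0,0,0]]], "jaw": 0.5}}

```text
t: 6.05
position: [0.452, -0.0863, -0.0277]
ee_rot: [0.085, 0.996, 0.0, -0.001]
contact_force: [-0.8, -1.0, 0.7]
opening: 0.0426
finger_force: 0.0
```

Call:
{"method": "servo_tool", "body": {"series": [[[0,0,-0.002],[0,0,0]],[[0,0,-0.002],[0,0,0]],[[0,0,0],[0,0,0]]]}}

```text
t: 6.35
position: [0.4523, -0.0863, -0.0313]
ee_rot: [0.085, 0.996, 0.0, -0.0]
contact_force: [-0.3, 0.2, -0.0]
opening: 0.0428
finger_force: 0.0
```

Call:
{"method": "servo_tool", "body": {"series": [[[0,0,0],[0,0,0]],[[0,0,0],[0,0,0]],[[0,0,0],[0,0,0]],[[0,0,0],[0,0,0]]], "jaw": 0}}

```text
t: 6.75
position: [0.4527, -0.0863, -0.0309]
ee_rot: [0.085, 0.996, 0.0, 0.0]
contact_force: [-0.7, 1.2, 1.4]
opening: 0.0231
finger_force: 29.3
```

Call:
{"method": "servo_tool", "body": {"series": [[[0,0,0.01],[0,0,0]],[[0,0,0.02],[0,0,0]],[[0,0,0.025],[0,0,0]],[[0,0,0.025],[0,0,0]],[[-0.0069,-0.0238,0],[0,0,0.0312]],[[-0.0069,-0.0238,0],[0,0,0.0312]],[[-0.0069,-0.0238,0],[0,0,0.0312]],[[-0.0069,-0.0238,0],[0,0,0.0312]],[[-0.0069,-0.0238,0],[0,0,0.0312]],[[-0.0069,-0.0238,0],[0,0,0.0312]],[[-0.0069,-0.0238,0],[0,0,0.0312]],[[-0.0069,-0.0238,0],[0,0,0.0312]],[[-0.0069,-0.0238,0],[0,0,0.0312]],[[-0.0069,-0.0238,0],[0,0,0.0312]],[[0,0,0],[0,0,0]]]}}

```text
t: 8.25
position: [0.3831, -0.3268, 0.0496]
ee_rot: [0.008, 1.0, -0.001, 0.0]
contact_force: [-0.0, 0.2, -1.2]
opening: 0.0234
finger_force: 29.4
```

```bash
python3 st.py
python3 - <<'E'
from h import *
# yellow blob in top and wrist; blobs: centroid and PCA angle in world
for n in ('top','side'):
    c=cam(n); h=cv2.cvtColor(c['pixels'],cv2.COLOR_RGB2HSV); m=cv2.inRange(h,(20,140,60),(34,255,255))
    k,l,stt,ct=cv2.connectedComponentsWithStats(m)
    for i in range(1,k):
        if stt[i,4]>25:
            rc=cv2.minAreaRect(np.argwhere(l==i)[:,::-1].astype(np.float32)); print(n,stt[i],ct[i].round(1),rc, w(c,ct[i],.09).round(3),w(c,ct[i],.016).round(3))
E
```

```text
t 8.25 pos [ 0.3831 -0.3268  0.0496] phi 1.5541 z [ 0.    -0.001 -1.   ] q [-0.71  0.13 -0.37  1.07 -0.   -0.69] open 0.0234
top [409 239   9   9  46] [412.  243.7] ((413.0, 243.0), (8.0, 8.0), 0.0) [ 0.406 -0.327  0.09 ] [ 0.406 -0.35   0.016]
top [410 260  11  10  70] [414.4 265.2] ((415.0, 264.5), (9.0, 10.0), 90.0) [ 0.356 -0.329  0.09 ] [ 0.353 -0.353  0.016]
side [366 108  10   9  53] [370.6 111.9] ((370.5500183105469, 111.85001373291016), (7.905693054199219, 6.324554920196533), 18.434947967529297) [ 0.41  -0.327  0.09 ] [ 0.415 -0.397  0.016]
side [384 113  11   9  78] [388.9 117.1] ((388.9706726074219, 117.11766052246094), (9.701424598693848, 8.00367546081543), 14.03624439239502) [ 0.36 -0.33  0.09] [ 0.36  -0.4    0.016]
side [241 348  17  11  45] [248.8 352.8] ((248.80337524414062, 352.81463623046875), (18.337963104248047, 2.437995195388794), 32.0053825378418) [0.438 0.362 0.09 ] [0.445 0.355 0.016]
```

Call:
{"method": "servo_tool", "body": {"series": [[[0,0.002,-0.02],[0,0,0]],[[0,0,-0.02],[0,0,0]],[[0,0,-0.015],[0,0,0]],[[0,0,-0.01],[0,0,0]],[[0,0,-0.005],[0,0,0]],[[0,0,-0.003],[0,0,0]],[[0,0,0],[0,0,0]]]}}

```text
t: 9.05
position: [0.3838, -0.3222, -0.0238]
ee_rot: [0.007, 1.0, -0.0, 0.0]
contact_force: [1.0, -0.1, -0.1]
opening: 0.0231
finger_force: 29.4
```

Call:
{"method": "servo_tool", "body": {"series": [[[0,0,-0.0015],[0,0,0]],[[0,0,-0.0015],[0,0,0]],[[0,0,0],[0,0,0]]]}}

```text
t: 9.35
position: [0.3837, -0.3226, -0.0268]
ee_rot: [0.007, 1.0, -0.0, 0.0]
contact_force: [1.5, 0.0, -0.7]
opening: 0.0235
finger_force: 29.4
```

Call:
{"method": "servo_tool", "body": {"series": [[[0,0,0],[0,0,0]],[[0,0,0],[0,0,0]],[[0,0,0],[0,0,0]],[[0,0,0.02],[0,0,0]],[[0,0,0.03],[0,0,0]],[[0,0,0.04],[0,0,0]],[[0,0,0.04],[0,0,0]],[[0,0,0],[0,0,0]]], "jaw": 0.5}}

```text
t: 10.15
position: [0.3861, -0.3245, 0.1087]
ee_rot: [0.007, 1.0, -0.003, 0.004]
contact_force: [0.5, -0.4, 0.5]
opening: 0.0428
finger_force: 0.0
```

```bash
python3 st.py
cat > blob.py <<'E'
import sys
from h import *
def blobs(n,lo,hi,z,mn=25):
    c=cam(n); h=cv2.cvtColor(c['pixels'],cv2.COLOR_RGB2HSV); m=cv2.inRange(h,lo,hi)
    k,l,stt,ct=cv2.connectedComponentsWithStats(m)
    for i in range(1,k):
        if stt[i,4]>mn:
            p=np.argwhere(l==i)[:,::-1].astype(float); u=np.linalg.svd(p-p.mean(0),full_matrices=False)[2][0]; t=(p-p.mean(0))@u
            A=w(c,p.mean(0)+u*t.max(),z);B=w(c,p.mean(0)+u*t.min(),z)
            print(n,stt[i][4],ct[i].round(1),w(c,ct[i],z).round(3)[:2],'ends',A[:2].round(3),B[:2].round(3))
E
python3 - <<'E'
from blob import *
for n in ('top','side','wrist'): blobs(n,(20,140,60),(34,255,255),.018)
E
```

```text
t 10.15 pos [ 0.3861 -0.3245  0.1087] phi 1.5569 z [ 0.007 -0.006 -1.   ] q [-0.7   0.09 -0.27  1.19  0.   -0.69] open 0.0428
top 144 [400.8 256.1] [ 0.376 -0.32 ] ends [ 0.348 -0.322] [ 0.419 -0.316]
side 147 [374.  134.5] [ 0.38 -0.32] ends [ 0.35  -0.323] [ 0.419 -0.315]
side 45 [249.1 353.1] [0.444 0.356] ends [0.424 0.358] [0.465 0.354]
wrist 1788 [509.3 101.2] [ 0.307 -0.15 ] ends [ 0.287 -0.173] [ 0.331 -0.122]
wrist 43 [532.7  90.4] [ 0.3   -0.134] ends [ 0.301 -0.129] [ 0.299 -0.139]
wrist 2646 [276.3 200.1] [ 0.38  -0.322] ends [ 0.423 -0.321] [ 0.344 -0.323]
```

The screwdriver is lying in the bay near mid-length. Next is jar_kraft.

Call:
{"method": "servo_tool", "body": {"series": [[[0.0,0,0.03],[0,0,-0.257]],[[0.0206,0.0008,0.01],[0,0,-0.257]],[[0.0206,0.0008,0],[0,0,-0.257]],[[0.0206,0.0008,0],[0,0,-0.257]],[[0.0206,0.0008,0],[0,0,-0.257]],[[0.0206,0.0008,0],[0,0,-0.257]],[[0.0206,0.0008,0],[0,0,-0.257]],[[0.0206,0.0008,0],[0,0,-0.257]],[[0.0206,0.0008,0],[0,0,-0.257]],[[0.0206,0.0008,0],[0,0,-0.257]],[[0.0206,0.0008,0],[0,0,-0.257]],[[0.0206,0.0008,0],[0,0,-0.257]],[[0,0,0],[0,0,0]]], "jaw": 0.85}}

```text
t: 11.6
position: [0.6112, -0.3127, 0.1397]
ee_rot: [0.702, 0.712, -0.0, -0.002]
contact_force: [-0.6, 0.2, 0.4]
opening: 0.0729
finger_force: 0.0
```

```bash
python3 st.py
python3 - <<'E'
from h import *
c=cam('wrist'); cv2.imwrite('pics/w6.png',c['pixels'][:,:,::-1])
print(px(c,[(.613,-.3157,.109),(.613,-.3157,0)]))
g=cv2.cvtColor(c['pixels'],cv2.COLOR_RGB2HSV); m=cv2.inRange(g,(0,0,150),(179,40,255))
k,l,stt,ct=cv2.connectedComponentsWithStats(m)
for i in range(1,k):
    if stt[i,4]>300: x,y,ww,hh,a=stt[i]; print(stt[i],w(c,(x+ww/2,y+hh/2),.109))
E
```

```text
t 11.6 pos [ 0.6112 -0.3127  0.1397] phi 0.0151 z [-0.003  0.002 -1.   ] q [-0.47  0.45  0.26  1.38  0.    1.08] open 0.0729
[[280.32195346 231.04054477]
 [279.06620155 193.4327676 ]]
[   0   67   50   78 1731] [ 0.46234428 -0.24079252  0.109     ]
[ 47  89  26  36 685] [ 0.48275908 -0.24105983  0.109     ]
[  69  101   92   46 1790] [ 0.51387729 -0.25024707  0.109     ]
[ 469  132   78   87 3762] [ 0.75215393 -0.27746315  0.109     ]
[    0   146   197   115 15435] [ 0.49791091 -0.29912478  0.109     ]
[ 249  219   66   41 2037] [ 0.61419651 -0.32148664  0.109     ]
[ 26 247 122  13 313] [ 0.48600362 -0.33332044  0.109     ]
[  0 282 144   5 373] [ 0.4727519  -0.35613555  0.109     ]
[193 285 165   5 447] [ 0.61048302 -0.35613692  0.109     ]
[177 344  47  33 696] [ 0.55701592 -0.41571022  0.109     ]
[ 88 382  37  38 949] [ 0.48440886 -0.45322857  0.109     ]
```

View pics/w6.png

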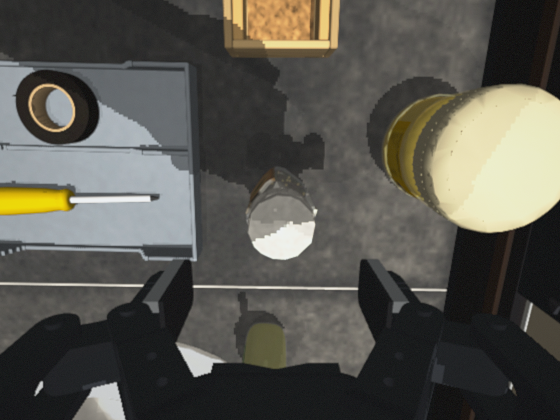

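The wrist view shows the kraft lid centred near (281,226). A body corner at (272,168) suggests the body is turned about -27°. I'll grip the body along that yaw, which squares it to the pads, and the opening will confirm it.

Call:
{"method": "servo_tool", "body": {"series": [[[0.001,-0.0005,0],[0,0,-0.243]],[[0.001,-0.001,0],[0,0,-0.243]],[[0,0,0],[0,0,-0.243]],[[0,0,-0.01],[0,0,-0.243]],[[0,0,-0.025],[0,0,0]],[[0,0,-0.025],[0,0,0]],[[0,0,-0.025],[0,0,0]],[[0,0,-0.02],[0,0,0]],[[0,0,-0.015],[0,0,0]],[[0,0,0],[0,0,0]]]}}

```text
t: 12.65
position: [0.6097, -0.3142, 0.0199]
ee_rot: [0.852, 0.523, -0.001, -0.002]
contact_force: [-0.5, 0.5, 0.3]
opening: 0.0725
finger_force: 0.0
```

Call:
{"method": "servo_tool", "body": {"series": [[[0,0,0],[0,0,0]],[[0,0,0],[0,0,0]],[[0,0,0],[0,0,0]],[[0,0,0],[0,0,0]],[[0,0,0],[0,0,0]]], "jaw": 0, "newtons": 25}}

```text
t: 13.15
position: [0.6131, -0.3156, 0.0246]
ee_rot: [0.853, 0.523, 0.001, 0.001]
contact_force: [0.0, -1.2, 6.5]
opening: 0.0448
finger_force: 26.0
```

The opening is 44.8 mm, so the body is gripped square. Lifting and carrying it to the far narrow cell.

Call:
{"method": "servo_tool", "body": {"series": [[[0,0,0.01],[0,0,0]],[[0,0,0.02],[0,0,0]],[[0,0,0.025],[0,0,0]],[[0,0,0.02],[0,0,0]],[[-0.0003,0.0188,0],[0,0,0.121]],[[-0.0003,0.0188,0],[0,0,0.121]],[[-0.0003,0.0188,0],[0,0,0.121]],[[-0.0003,0.0188,0],[0,0,0.121]],[[-0.0003,0.0188,0],[0,0,0.121]],[[-0.0003,0.0188,0],[0,0,0.121]],[[-0.0003,0.0188,0],[0,0,0.121]],[[-0.0003,0.0188,0],[0,0,0.121]],[[0,0,0],[0,0,0]],[[0,0,0],[0,0,0]]]}}

```text
t: 14.55
position: [0.6096, -0.1645, 0.0982]
ee_rot: [0.703, 0.712, -0.0, -0.0]
contact_force: [0.6, -0.1, -3.1]
opening: 0.0447
finger_force: 25.8
```

```bash
python3 st.py
python3 - <<'E'
from h import *
o=r.get_obs();print(o['contact_force'],o['finger_force'])
# bright lid blob near expected in top & side, at plausible heights
for n in ('top','side'):
    c=cam(n); g=cv2.cvtColor(c['pixels'],cv2.COLOR_RGB2HSV); m=cv2.inRange(g,(0,0,150),(179,60,255))
    e=px(c,[(.6105,-.164,.18)])[0]
    k,l,stt,ct=cv2.connectedComponentsWithStats(m)
    for i in range(1,k):
        if stt[i,4]>20 and np.hypot(*(ct[i]-e))<45: print(n,e.round(1),stt[i],ct[i].round(1),w(c,ct[i],.185).round(3))
E
```

```text
t 14.55 pos [ 0.6096 -0.1645  0.0982] phi 0.013 z [-0. -0. -1.] q [-0.26  0.34  0.02  1.24 -0.    1.29] open 0.0447
[ 0.55682359 -0.08443349 -3.11089005] 25.80893356120214
side [278.6 106.8] [232  70  32  25 505] [245.7  81.7] [ 0.716 -0.2    0.185]
```

Call:
{"method": "servo_tool", "body": {"series": [[[0.0005,0,-0.01],[0,0,0]],[[0,0,-0.015],[0,0,0]],[[0,0,-0.01],[0,0,0]],[[0,0,-0.008],[0,0,0]],[[0,0,0],[0,0,0]]]}}

```text
t: 15.15
position: [0.6092, -0.1647, 0.0532]
ee_rot: [0.703, 0.712, -0.001, -0.001]
contact_force: [-0.5, 0.3, -1.6]
opening: 0.0449
finger_force: 25.8
```

Call:
{"method": "servo_tool", "body": {"series": [[[0,0,-0.006],[0,0,0]],[[0,0,-0.006],[0,0,0]],[[0,0,-0.004],[0,0,0]],[[0,0,-0.003],[0,0,0]],[[0,0,0],[0,0,0]]]}}

```text
t: 15.65
position: [0.61, -0.1646, 0.0355]
ee_rot: [0.702, 0.712, -0.0, -0.0]
contact_force: [0.6, 0.2, -1.4]
opening: 0.0449
finger_force: 25.8
```

Call:
{"method": "servo_tool", "body": {"series": [[[0,0,-0.002],[0,0,0]],[[0,0,-0.002],[0,0,0]],[[0,0,0],[0,0,0]]]}}

```text
t: 15.95
position: [0.6102, -0.1646, 0.0318]
ee_rot: [0.703, 0.712, -0.0, -0.0]
contact_force: [0.6, 0.0, -2.2]
opening: 0.0452
finger_force: 25.8
```

Call:
{"method": "servo_tool", "body": {"series": [[[0,0,-0.002],[0,0,0]],[[0,0,-0.001],[0,0,0]],[[0,0,0],[0,0,0]]]}}

```text
t: 16.25
position: [0.6108, -0.165, 0.0305]
ee_rot: [0.703, 0.712, 0.0, 0.001]
contact_force: [-2.1, 0.8, 6.5]
opening: 0.0447
finger_force: 26.3
```

Floor contact came at the expected height. Releasing and moving on to jar_green.

Call:
{"method": "servo_tool", "body": {"series": [[[0,0,0],[0,0,0]],[[0,0,0],[0,0,0]],[[0,0,0],[0,0,0]],[[0,0,0.02],[0,0,0]],[[0,0,0.03],[0,0,0]],[[0,0,0.03],[0,0,0]],[[0,0,0.03],[0,0,0]],[[0,0,0],[0,0,0]]], "jaw": 0.8}}

```text
t: 17.05
position: [0.6125, -0.1652, 0.1438]
ee_rot: [0.702, 0.712, 0.002, 0.003]
contact_force: [0.1, -0.1, 0.9]
opening: 0.0681
finger_force: 0.0
```

Call:
{"method": "servo_tool", "body": {"series": [[[-0.0005,0.0328,0],[0,0,0]],[[-0.0005,0.0328,0],[0,0,0]],[[-0.0005,0.0328,0],[0,0,0]],[[-0.0005,0.0328,0],[0,0,0]],[[-0.0005,0.0328,0],[0,0,0]],[[-0.0005,0.0328,0],[0,0,0]],[[-0.0005,0.0328,0],[0,0,0]],[[-0.0005,0.0328,0],[0,0,0]],[[-0.0005,0.0328,0],[0,0,0]],[[-0.0005,0.0328,0],[0,0,0]],[[-0.0005,0.0328,0],[0,0,0]],[[-0.0005,0.0328,0],[0,0,0]],[[-0.0005,0.0328,0],[0,0,0]],[[-0.0005,0.0328,0],[0,0,0]],[[0,0,0],[0,0,0]],[[0,0,0],[0,0,0]]]}}

```text
t: 18.65
position: [0.6027, 0.295, 0.1377]
ee_rot: [0.702, 0.712, -0.001, -0.0]
contact_force: [-0.4, -0.2, 0.7]
opening: 0.0682
finger_force: 0.0
```

```bash
python3 st.py
python3 - <<'E'
from h import *
t=cam('top')  # kraft lid in caddy
g=cv2.cvtColor(t['pixels'],cv2.COLOR_RGB2HSV); m=cv2.inRange(g,(0,0,170),(179,45,255))
e=px(t,[(.6105,-.1644,.115)])[0]
k,l,stt,ct=cv2.connectedComponentsWithStats(m)
for i in range(1,k):
    if stt[i,4]>60 and np.hypot(*(ct[i]-e))<15: x,y,a,b,_=stt[i];print('kraft',stt[i],w(t,(x+a/2-.5,y+b/2-.5),.115))
c=cam('wrist'); im=c['pixels']; np.save('wg.npy',im)
e=px(c,[(.604,.2935,.105)])[0];b0=px(c,[(.604,.2935,0)])[0];print(e,b0)
g=cv2.cvtColor(im,cv2.COLOR_RGB2HSV); x,y=map(int,e)
m=cv2.inRange(g,(4,90,30),(22,255,255))
k,l,stt,ct=cv2.connectedComponentsWithStats(m)
for i in range(1,k):
    if stt[i,4]>150 and np.hypot(*(ct[i]-e))<90: print('brown',stt[i],ct[i].round(1))
m=cv2.inRange(g,(40,60,30),(95,255,255))
k,l,stt,ct=cv2.connectedComponentsWithStats(m)
for i in range(1,k):
    if stt[i,4]>40 and np.hypot(*(ct[i]-e))<90: print('green',stt[i],ct[i].round(1))
# coarse hue/value map
ys=range(y-70,y+50,5)
for yy in ys: print(yy,' '.join('%02x%02x%02x'%tuple(im[yy,xx]) for xx in range(x-50,x+55,7)))
E
```

```text
t 18.65 pos [0.6027 0.295  0.1377] phi 0.0145 z [-0.001 -0.001 -1.   ] q [ 0.46  0.41  0.2   1.36 -0.    2.01] open 0.0682
kraft [330 148  20  19 307] [ 0.61093879 -0.16307327  0.115     ]
[279.23023566 226.34671873] [278.14926572 191.03157671]
brown [ 249  189   65   64 2081] [280.7 220.2]
green [255 168  24  21 158] [267.7 175. ]
green [264 203  36  38 808] [282.1 220.6]
156 383636 343331 353432 333332 383936 3c3b38 383735 373534 343331 393838 3d3b3a 3f3e3a 3f3f3b 363635 686760
161 363634 313230 323331 30312f 343432 393837 353533 313131 333231 383737 3b3937 3c3a38 40403c 3c3a39 615f5c
166 373633 363534 323331 313231 323231 393636 3f3f3d 525145 504d46 393a38 363533 41403d 3c3a38 3a3938 64625d
171 383635 383734 333332 3b3937 323331 43423a 1f3824 43503f 616058 605e55 434341 575856 5d5a57 5f5d5a 66625f
176 353533 333231 393936 363734 353535 2b3b2c 304529 67664f 6c6b56 5f5d56 585649 5e5a59 63615d 5e5c58 68655f
181 363434 343433 373534 333332 38392b 747160 9e864d 9d8a60 a38b51 9d8e6f 5b594d 585754 5b5b56 67645f 66645f
186 575553 585654 535351 363735 4b523e 755f32 1c1a1b 1e1c18 1e1e19 1d1
[... 1191 characters left out ...]
812c 9b700c 986c14 8f6e3d 615e5d 5e5d5c 6c6a64
246 595855 545451 5b5c59 5d5b58 5d5c5a ab7905 a57512 a27417 a1720b a37413 7d5e2c 595755 5a5855 666561 6e6b66
251 595856 545351 585654 5f5d5b 5c5b57 5a5a58 695b4c 8f6827 826231 5b5755 595955 565652 5f5e5b 5e5d5a 60605c
256 555351 545451 5a5a56 5a5856 5a5755 5b5b57 5b5a57 64615d 595855 575654 4e4d4c 353535 51504d 575652 5d5c58
261 565653 5a5a55 635f5d 575653 515150 62615e 605e5c 5e5e5b 5d5b5b 3a3a38 373837 383837 31302e 313130 5d5b57
266 585854 5e5c5b 605f5c 5d5c58 5c5b59 5a5957 595957 64615e 3e3e3c 393837 383736 534f4b 726c62 6c6863 343131
271 5c5a57 64625f 555451 585754 5d5c59 535451 615f5c 6f6c66 3b3a38 363535 786e61 68665c 746f64 5f5c53 706d62
```

Run:
```python
import numpy as np,cv2
im=cv2.GaussianBlur(np.load('wg.npy'),(3,3),0).astype(int)
for y in range(154,196,2):
    print(y,''.join('G' if p[1]-p[0]>8 else 'Y' if p[0]-p[2]>24 else 'y' if p[0]-p[2]>9 else '#' if p.sum()<130 else '-' if p.sum()<200 else '.' for p in im[y,236:326]))
```

```text
154 -----------------------------------------------------------------------..------------.....
156 -------------------------------------------------------------------------------------.....
158 -------------------------------------------------------------------------------------.....
160 -------------------------------------------------------------------------------------.....
162 -------------------------------------------------------------------------------------.....
164 -------------------------------------------------------------------------------------.....
166 -------------------------------------.yyyyyyyyyyyy..-------------------..------------.....
168 ----------------------------------yyyGGGGG.yyyyyyyyyyyyy.-------------...------------.....
170 --------------------------------GGGGGGGGGGG..yyyyyyyyyyyyyy-----..........................
172 -----------------------------GGGGGGGGGGGGGGG.yyyyy..y...yyyyy.-...........................
174 ---------------------------GGGGGGGGGGGGGGGGG.yyyyy.......y..yyy...........................
176 -------------------------GGGGGGGGGGGGGGGyyyyyyyyyyy
[... 194 characters left out ...]
YYYYYYyyy..........................
182 ---------------------yyGGyyyyYYYYYYYYYYYYYYYYYYYYYYYYYYYYYYYYYyyyyy.......................
184 ...----....----------GGyyyYYYYYYYYYYyyyy###########yyyyYYYYYYYYYyyyy......................
186 .............-------GyyyYYYYYYYyy########################yyYYYYYYYyyy.....................
188 ...............-----yyYYYYYyy#############yyyyyyyyy###########yyYyyyyy....................
190 ................--yyyyYYYy#########yyyYYYYYYYYYYYYYYYYYYyyy######-.yyyy...................
192 .................yyyyyy######yyyYYYYYYYYYYYYYYYYYYYYYYYYYYYYYyy####-.yyy..................
194 .................yyy-#####yYYYYYYYYYYYYYYYYYYYYYYYYYYYYYYYYYYYYYyy###-yyy.................
```

The lid centre is at (281.5,220.5). The body outline is symmetric about a corner pointing up at (280,166), so the jar is turned about 45°.

Call:
{"method": "servo_tool", "body": {"series": [[[0.001,0.0005,0],[0,0,-0.267]],[[0.001,0.001,0],[0,0,-0.267]],[[0,0,0],[0,0,-0.267]],[[0,0,0],[0,0,-0.267]],[[0,0,0],[0,0,-0.267]],[[0,0,-0.008],[0,0,-0.267]],[[0,0,-0.025],[0,0,0]],[[0,0,-0.025],[0,0,0]],[[0,0,-0.025],[0,0,0]],[[0,0,-0.02],[0,0,0]],[[0,0,-0.015],[0,0,0]],[[0,0,0],[0,0,0]]]}}

```text
t: 19.95
position: [0.6038, 0.2938, 0.0184]
ee_rot: [0.925, 0.381, -0.002, 0.0]
contact_force: [-1.5, -0.4, 0.4]
opening: 0.0685
finger_force: 0.0
```

Call:
{"method": "servo_tool", "body": {"series": [[[0,0,0],[0,0,0]],[[0,0,0],[0,0,0]],[[0,0,0],[0,0,0]],[[0,0,0],[0,0,0]],[[0,0,0],[0,0,0]]], "jaw": 0}}

```text
t: 20.45
position: [0.6061, 0.2962, 0.0223]
ee_rot: [0.924, 0.381, 0.001, 0.0]
contact_force: [-0.3, -1.6, 5.3]
opening: 0.0431
finger_force: 25.9
```

Call:
{"method": "servo_tool", "body": {"series": [[[0,0,0.01],[0,0,0]],[[0,0,0.02],[0,0,0]],[[0,0,0.03],[0,0,0]],[[0,0,0.03],[0,0,0]],[[0,0,0.01],[0,0,0]],[[0,-0.0285,0],[0,0,0.1146]],[[0,-0.0285,0],[0,0,0.1146]],[[0,-0.0285,0],[0,0,0.1146]],[[0,-0.0285,0],[0,0,0.1146]],[[0,-0.0285,0],[0,0,0.1146]],[[0,-0.0285,0],[0,0,0.1146]],[[0,-0.0285,0],[0,0,0.1146]],[[0,-0.0285,0],[0,0,0.1146]],[[0.001,-0.0285,0],[0,0,0.1146]],[[0.001,-0.0285,0],[0,0,0.1146]],[[0.001,-0.0285,0],[0,0,0.1146]],[[0.001,-0.0285,0],[0,0,0.1146]],[[0,-0.0285,0],[0,0,0.1146]],[[0,-0.0285,0],[0,0,0.1146]],[[0,0,0],[0,0,0]],[[0,0,0],[0,0,0]]]}}

```text
$.series: bad value
```

Call:
{"method": "servo_tool", "body": {"series": [[[0,0,0.01],[0,0,0]],[[0,0,0.025],[0,0,0]],[[0,0,0.035],[0,0,0]],[[0,0,0.03],[0,0,0]],[[0,-0.0285,0],[0,0,0.1146]],[[0,-0.0285,0],[0,0,0.1146]],[[0,-0.0285,0],[0,0,0.1146]],[[0,-0.0285,0],[0,0,0.1146]],[[0,-0.0285,0],[0,0,0.1146]],[[0,-0.0285,0],[0,0,0.1146]],[[0,-0.0285,0],[0,0,0.1146]],[[0,-0.0285,0],[0,0,0.1146]],[[0.001,-0.0285,0],[0,0,0.1146]],[[0.001,-0.0285,0],[0,0,0.1146]],[[0.001,-0.0285,0],[0,0,0.1146]],[[0.001,-0.0285,0],[0,0,0.1146]],[[0,-0.0285,0],[0,0,0.1146]],[[0,-0.0285,0],[0,0,0.1146]],[[0,0,0],[0,0,0]],[[0,0,0],[0,0,0]]]}}

```text
t: 22.45
position: [0.609, -0.1032, 0.1211]
ee_rot: [0.703, 0.711, 0.0, -0.0]
contact_force: [0.3, 1.0, -0.7]
opening: 0.043
finger_force: 25.7
```

```bash
python3 st.py
```

```text
t 22.45 pos [ 0.609  -0.1032  0.1211] phi 0.0124 z [-0.     0.001 -1.   ] q [-0.17  0.31  0.02  1.28  0.    1.39] open 0.043
```

Call:
{"method": "servo_tool", "body": {"series": [[[0.0005,0,-0.02],[0,0,0]],[[0,0,-0.02],[0,0,0]],[[0,0,-0.015],[0,0,0]],[[0,0,-0.01],[0,0,0]],[[0,0,-0.008],[0,0,0]],[[0,0,-0.006],[0,0,0]],[[0,0,-0.005],[0,0,0]],[[0,0,0],[0,0,0]]]}}

```text
t: 23.25
position: [0.6096, -0.1028, 0.0366]
ee_rot: [0.702, 0.712, -0.0, -0.0]
contact_force: [-0.2, 0.0, -0.2]
opening: 0.0433
finger_force: 25.7
```

Call:
{"method": "servo_tool", "body": {"series": [[[0,0,-0.003],[0,0,0]],[[0,0,-0.003],[0,0,0]],[[0,0,-0.002],[0,0,0]],[[0,0,0],[0,0,0]]]}}

```text
t: 23.65
position: [0.6095, -0.103, 0.0287]
ee_rot: [0.702, 0.712, -0.0, -0.0]
contact_force: [0.4, -0.2, -2.5]
opening: 0.0431
finger_force: 25.7
```

Call:
{"method": "servo_tool", "body": {"series": [[[0,0,-0.002],[0,0,0]],[[0,0,-0.001],[0,0,0]],[[0,0,0],[0,0,0]]]}}

```text
t: 23.95
position: [0.61, -0.1032, 0.0283]
ee_rot: [0.702, 0.712, 0.0, 0.001]
contact_force: [-6.2, 0.7, 11.8]
opening: 0.043
finger_force: 27.2
```

Call:
{"method": "servo_tool", "body": {"series": [[[0,0,0],[0,0,0]],[[0,0,0],[0,0,0]],[[0,0,0],[0,0,0]],[[0,0,0.02],[0,0,0]],[[0,0,0.03],[0,0,0]],[[0,0,0.03],[0,0,0]],[[0,0,0.03],[0,0,0]],[[0,0,0],[0,0,0]]], "jaw": 0.85}}

```text
t: 24.75
position: [0.6121, -0.1033, 0.1406]
ee_rot: [0.702, 0.712, 0.002, 0.003]
contact_force: [0.8, 0.4, 0.7]
opening: 0.0728
finger_force: 0.0
```

Call:
{"method": "servo_tool", "body": {"series": [[[0.003,0.0291,0],[0,0,0]],[[0.003,0.0291,0],[0,0,0]],[[0.003,0.0291,0],[0,0,0]],[[0.003,0.0291,0],[0,0,0]],[[0.003,0.0291,0],[0,0,0]],[[0.003,0.0291,0],[0,0,0]],[[0.003,0.0291,0],[0,0,0]],[[0.003,0.0291,0],[0,0,0]],[[0.003,0.0291,0],[0,0,0]],[[0.003,0.0291,0],[0,0,0]],[[0,0,0],[0,0,0]],[[0,0,0],[0,0,0]]]}}

```text
t: 25.95
position: [0.6393, 0.1884, 0.1348]
ee_rot: [0.702, 0.713, -0.001, -0.0]
contact_force: [0.2, -0.4, 0.6]
opening: 0.0727
finger_force: 0.0
```

```bash
python3 st.py
python3 - <<'E'
from h import *
t=cam('top')
def br(c,m,e,z,rad,nm):
    k,l,stt,ct=cv2.connectedComponentsWithStats(m)
    for i in range(1,k):
        if stt[i,4]>60 and np.hypot(*(ct[i]-e))<rad: x,y,a,b,_=stt[i];print(nm,stt[i],w(c,(x+a/2-.5,y+b/2-.5),z).round(4))
g=cv2.cvtColor(t['pixels'],cv2.COLOR_RGB2HSV)
br(t,cv2.inRange(g,(0,0,170),(179,45,255)),px(t,[(.6105,-.1644,.115)])[0],.115,12,'kraft')
br(t,cv2.inRange(g,(40,70,30),(90,255,255)),px(t,[(.6097,-.1024,.111)])[0],.111,12,'green')
c=cam('wrist'); e=px(c,[(.6403,.1881,.072)])[0]; print(e,px(c,[(.6403+.0285,.1881,.072),(.6403,.1881+.0285,.072)]))
br(c,cv2.inRange(cv2.cvtColor(c['pixels'],cv2.COLOR_RGB2HSV),(0,0,125),(179,45,255)),e,.072,60,'tin')
E
```

```text
t 25.95 pos [0.6393 0.1884 0.1348] phi 0.0155 z [-0.002 -0.001 -1.   ] q [ 0.29  0.41  0.18  1.35 -0.    1.84] open 0.0727
kraft [330 148  20  19 308] [ 0.6109 -0.1631  0.115 ]
[278.60301916 211.86906727] [[317.414291   212.40099153]
 [279.26372205 173.36774082]]
tin [ 243  172   78   75 4442] [0.6424 0.1903 0.072 ]
```

Call:
{"method": "servo_tool", "body": {"series": [[[0.001,0.001,-0.01],[0,0,0]],[[0.001,0,-0.025],[0,0,0]],[[0,0,-0.03],[0,0,0]],[[0,0,-0.025],[0,0,0]],[[0,0,-0.02],[0,0,0]],[[0,0,-0.016],[0,0,0]],[[0,0,0],[0,0,0]]]}}

```text
t: 26.75
position: [0.6396, 0.1874, 0.0066]
ee_rot: [0.703, 0.712, -0.002, -0.001]
contact_force: [-1.4, 0.2, 0.8]
opening: 0.0728
finger_force: 0.0
```

Call:
{"method": "servo_tool", "body": {"series": [[[0,0,0],[0,0,0]],[[0,0,0],[0,0,0]],[[0,0,0],[0,0,0]],[[0,0,0],[0,0,0]],[[0,0,0],[0,0,0]]], "jaw": 0, "newtons": 30}}

```text
t: 27.25
position: [0.642, 0.1891, 0.0106]
ee_rot: [0.702, 0.712, 0.0, 0.0]
contact_force: [-0.7, -0.2, 0.4]
opening: 0.0565
finger_force: 32.4
```

Call:
{"method": "servo_tool", "body": {"series": [[[0,0,0.01],[0,0,0]],[[0,0,0.02],[0,0,0]],[[0,0,0.025],[0,0,0]],[[0,0,0.02],[0,0,0]],[[-0.0037,-0.0246,0],[0,0,0]],[[-0.0037,-0.0246,0],[0,0,0]],[[-0.0037,-0.0246,0],[0,0,0]],[[-0.0037,-0.0246,0],[0,0,0]],[[-0.0037,-0.0246,0],[0,0,0]],[[-0.0037,-0.0246,0],[0,0,0]],[[-0.0037,-0.0246,0],[0,0,0]],[[-0.0037,-0.0246,0],[0,0,0]],[[-0.0037,-0.0246,0],[0,0,0]],[[0,0,0],[0,0,0]],[[0,0,0],[0,0,0]]]}}

```text
t: 28.75
position: [0.6085, -0.0326, 0.0856]
ee_rot: [0.702, 0.712, 0.0, 0.0]
contact_force: [0.3, -0.4, -3.1]
opening: 0.0567
finger_force: 32.8
```

```bash
python3 st.py;  python3 - <<'E'
from h import *
t=cam('top')
g=cv2.cvtColor(t['pixels'],cv2.COLOR_RGB2HSV)
e=px(t,[(.6097,-.1024,.111)])[0];print(e)
for lo,hi,nm in [((40,60,20),(95,255,255),'g'),((4,100,30),(20,255,255),'brown')]:
    k,l,stt,ct=cv2.connectedComponentsWithStats(cv2.inRange(g,lo,hi))
    for i in range(1,k):
        if stt[i,4]>12 and np.hypot(*(ct[i]-e))<25: print(nm,stt[i],ct[i],w(t,ct[i],.111).round(4))
E
```

```text
t 28.75 pos [ 0.6085 -0.0326  0.0856] phi 0.013 z [ 0.001  0.    -1.   ] q [-0.05  0.3  -0.06  1.2   0.    1.5 ] open 0.0567
[313.22608307 158.65654165]
```

Lowering the tin to about z = 0.0166.

Call:
{"method": "servo_tool", "body": {"series": [[[0,0,-0.015],[0,0,0]],[[0,0,-0.015],[0,0,0]],[[0,0,-0.012],[0,0,0]],[[0,0,-0.01],[0,0,0]],[[0,0,-0.006],[0,0,0]],[[0,0,-0.005],[0,0,0]],[[0,0,0],[0,0,0]]]}}

```text
t: 29.5
position: [0.6082, -0.0323, 0.0215]
ee_rot: [0.702, 0.712, -0.0, -0.0]
contact_force: [-1.2, -0.1, -2.7]
opening: 0.0563
finger_force: 32.7
```

Call:
{"method": "servo_tool", "body": {"series": [[[0,0,-0.002],[0,0,0]],[[0,0,-0.002],[0,0,0]],[[0,0,-0.001],[0,0,0]],[[0,0,0],[0,0,0]]]}}

```text
t: 29.9
position: [0.6084, -0.0324, 0.017]
ee_rot: [0.702, 0.712, 0.0, 0.0]
contact_force: [-1.0, -0.4, -2.0]
opening: 0.0567
finger_force: 32.7
```

Call:
{"method": "servo_tool", "body": {"series": [[[0,0,-0.001],[0,0,0]],[[0,0,-0.001],[0,0,0]],[[0,0,0],[0,0,0]]]}}

```text
t: 30.2
position: [0.6087, -0.0324, 0.0165]
ee_rot: [0.702, 0.712, 0.0, 0.0]
contact_force: [-2.7, -0.1, 6.5]
opening: 0.0565
finger_force: 33.4
```

Call:
{"method": "servo_tool", "body": {"series": [[[0,0,0],[0,0,0]],[[0,0,0],[0,0,0]],[[0,0,0],[0,0,0]],[[0,0,0.02],[0,0,0]],[[0,0,0.03],[0,0,0]],[[0,0,0.03],[0,0,0]],[[0,0,0.03],[0,0,0]],[[0,0,0],[0,0,0]]], "jaw": 0.8}}

```text
t: 31.0
position: [0.611, -0.0325, 0.1297]
ee_rot: [0.702, 0.712, 0.002, 0.003]
contact_force: [-0.0, -0.1, 0.4]
opening: 0.0684
finger_force: 0.0
```

Call:
{"method": "servo_tool", "body": {"series": [[[-0.0164,0.0128,0],[0,0,0.28]],[[-0.0164,0.0128,0],[0,0,0.28]],[[-0.0164,0.0128,0],[0,0,0.28]],[[-0.0164,0.0128,0],[0,0,0.28]],[[-0.0164,0.0128,0],[0,0,0.28]],[[-0.0164,0.0128,0],[0,0,0.28]],[[-0.0164,0.0128,0],[0,0,0.28]],[[-0.0164,0.0128,0],[0,0,0.28]],[[-0.0164,0.0128,0],[0,0,0.28]],[[-0.0164,0.0128,0],[0,0,0.28]],[[0,0,0],[0,0,0]],[[0,0,0],[0,0,0]]], "jaw": 0.5}}

```text
t: 32.2
position: [0.4445, 0.0957, 0.1247]
ee_rot: [0.079, 0.997, -0.0, 0.0]
contact_force: [0.4, 0.7, -0.2]
opening: 0.0426
finger_force: 0.0
```

```bash
python3 st.py;  python3 - <<'E'
from blob import *
for n in ('wrist','top','side'): blobs(n,(0,150,60),(8,255,255),.015,40)
for n in ('top','side'):
    t=cam(n)
    g=cv2.cvtColor(t['pixels'],cv2.COLOR_RGB2HSV)
    for P,nm,lo,hi in [((.6097,-.1024,.111),'g',(40,60,20),(95,255,255)),((.6088,-.0324,.078),'tin',(0,0,140),(179,50,255)),((.6105,-.1644,.115),'kraft',(0,0,140),(179,50,255))]:
        e=px(t,[P])[0]
        k,l,stt,ct=cv2.connectedComponentsWithStats(cv2.inRange(g,lo,hi))
        for i in range(1,k):
            x,y,a,b,N=stt[i]
            if N>12 and np.hypot(*(ct[i]-e))<20: print(n,nm,stt[i],w(t,(x+a/2-.5,y+b/2-.5),P[2]).round(4))
E
```

```text
t 32.2 pos [0.4445 0.0957 0.1247] phi 1.4125 z [ 0. -0. -1.] q [ 0.21  0.   -0.33  1.23 -0.    0.37] open 0.0426
wrist 2804 [280.3 181.2] [0.43  0.102] ends [0.487 0.093] [0.378 0.111]
side 338 [298.8 254.8] [0.434 0.104] ends [0.38  0.114] [0.485 0.094]
top g [309 154   9  11  67] [ 0.6089 -0.1018  0.111 ]
top tin [270 152  25  24 479] [ 0.6069 -0.0305  0.078 ]
top tin [266 166   2  14  26] [0.5861 0.0074 0.078 ]
top kraft [329 148  21  22 345] [ 0.6074 -0.1618  0.115 ]
side g [264 140  10   8  57] [ 0.6092 -0.1018  0.111 ]
side tin [246 163  23  21 371] [ 0.6078 -0.0297  0.078 ]
side kraft [269 118  11  15 115] [ 0.6197 -0.1581  0.115 ]
```

The caddy placements look right from both cameras. Now the lighter.

Call:
{"method": "servo_tool", "body": {"series": [[[0.001,0.001,-0.02],[0,0,-0.01]],[[0.001,0.002,-0.03],[0,0,0]],[[0,0,-0.03],[0,0,0]],[[0,0,-0.03],[0,0,0]],[[0,0,-0.025],[0,0,0]],[[0,0,-0.01],[0,0,0]],[[0,0,-0.005],[0,0,0]],[[0,0,-0.004],[0,0,0]],[[0,0,0],[0,0,0]]]}}

```text
t: 33.35
position: [0.4471, 0.0987, -0.0285]
ee_rot: [0.081, 0.997, 0.0, 0.0]
contact_force: [-0.8, -0.1, 0.6]
opening: 0.0429
finger_force: 0.0
```

Call:
{"method": "servo_tool", "body": {"series": [[[0,0,0],[0,0,0]],[[0,0,0],[0,0,0]],[[0,0,0],[0,0,0]],[[0,0,0],[0,0,0]],[[0,0,0],[0,0,0]]], "jaw": 0}}

```text
t: 33.85
position: [0.4474, 0.0989, -0.028]
ee_rot: [0.081, 0.997, 0.0, 0.001]
contact_force: [-0.6, -0.3, 6.2]
opening: 0.0192
finger_force: 30.6
```

Call:
{"method": "servo_tool", "body": {"series": [[[0,0,0.01],[0,0,0]],[[0,0,0.02],[0,0,0]],[[0,0,0.025],[0,0,0]],[[0,0,0.025],[0,0,0]],[[-0.0057,0.0167,0],[0,0,0.0552]],[[-0.0057,0.0167,0],[0,0,0.0552]],[[-0.0057,0.0167,0],[0,0,0.0552]],[[-0.0057,0.0167,0],[0,0,0.0552]],[[-0.0057,0.0167,0],[0,0,0.0552]],[[-0.0057,0.0167,0],[0,0,0.0552]],[[-0.0057,0.0167,0],[0,0,0.0552]],[[-0.0057,0.0167,0],[0,0,0.0552]],[[-0.0057,0.0167,0],[0,0,0.0552]],[[-0.0057,0.0167,0],[0,0,0.0552]],[[0,0,0],[0,0,0]],[[0,0,0],[0,0,0]]]}}

```text
t: 35.45
position: [0.3892, 0.2655, 0.0512]
ee_rot: [-0.057, 0.998, -0.0, -0.0]
contact_force: [-0.4, -0.7, -0.5]
opening: 0.0192
finger_force: 29.8
```

```bash
python3 st.py;  python3 - <<'E'
from h import *
# fit held lighter: red extremes along tray x, at z~.085
zb=.09
for n in ('top','side'):
    c=cam(n); g=cv2.cvtColor(c['pixels'],cv2.COLOR_RGB2HSV); m=cv2.inRange(g,(0,130,40),(8,255,255))|cv2.inRange(g,(174,130,40),(179,255,255))
    p=np.argwhere(m)[:,::-1]; P=np.array([w(c,q,zb)[:2] for q in p])
    k=np.hypot(*(P-[.39,.265]).T)<.12; P=P[k]; d=np.array([np.cos(.114),np.sin(.114)]); nn=np.array([-d[1],d[0]])
    X=(P-[.419,.3042])@d; Y=(P-[.419,.3042])@nn
    print(n,k.sum(),'tray x range',X.min().round(4),X.max().round(4),'y near ends',[Y[X<X.min()+.012].mean().round(4),Y[X>X.max()-.012].mean().round(4)])
E
```

```text
t 35.45 pos [0.3892 0.2655 0.0512] phi 1.6856 z [-0. -0. -1.] q [ 0.6   0.07 -0.43  1.07 -0.    0.48] open 0.0192
top 182 tray x range -0.1037 0.004 y near ends [np.float64(-0.0359), np.float64(-0.0361)]
side 202 tray x range -0.1021 0.0055 y near ends [np.float64(-0.0354), np.float64(-0.0341)]
```

Call:
{"method": "servo_tool", "body": {"series": [[[0.0015,0,-0.015],[0,0,0]],[[0,0,-0.02],[0,0,0]],[[0,0,-0.018],[0,0,0]],[[0,0,-0.01],[0,0,0]],[[0,0,-0.006],[0,0,0]],[[0,0,-0.003],[0,0,0]],[[0,0,0],[0,0,0]]]}}

```text
t: 36.25
position: [0.3911, 0.2656, -0.0208]
ee_rot: [-0.057, 0.998, 0.0, 0.0]
contact_force: [-1.0, -0.5, -1.0]
opening: 0.0189
finger_force: 29.8
```

Call:
{"method": "servo_tool", "body": {"series": [[[0,0,-0.0015],[0,0,0]],[[0,0,-0.0015],[0,0,0]],[[0,0,0],[0,0,0]]]}}

```text
t: 36.55
position: [0.3911, 0.2658, -0.0238]
ee_rot: [-0.057, 0.998, 0.0, 0.0]
contact_force: [-0.9, -0.0, -0.8]
opening: 0.0191
finger_force: 29.8
```

Call:
{"method": "servo_tool", "body": {"series": [[[0,0,-0.001],[0,0,0]],[[0,0,-0.001],[0,0,0]],[[0,0,0],[0,0,0]]]}}

```text
t: 36.85
position: [0.3911, 0.2658, -0.024]
ee_rot: [-0.057, 0.998, 0.0, 0.001]
contact_force: [-6.0, -3.7, 17.8]
opening: 0.0191
finger_force: 32.1
```

Call:
{"method": "servo_tool", "body": {"series": [[[0,0,0],[0,0,0]],[[0,0,0],[0,0,0]],[[0,0,0],[0,0,0]],[[0,0,0.015],[0,0,0]],[[0,0,0.03],[0,0,0]],[[0,0,0.04],[0,0,0]],[[0,0,0.04],[0,0,0]],[[-0.02,-0.04,0],[0,0,0]],[[-0.02,-0.04,0],[0,0,0]],[[-0.02,-0.04,0],[0,0,0]],[[-0.02,-0.04,0],[0,0,0]],[[0,-0.04,0],[0,0,0]],[[0,0,0],[0,0,0]],[[0,0,0],[0,0,0]]], "jaw": 0.5}}

```text
t: 38.25
position: [0.3111, 0.065, 0.0991]
ee_rot: [-0.056, 0.998, 0.0, 0.0]
contact_force: [-0.6, 0.0, 0.3]
opening: 0.0426
finger_force: 0.0
```

```bash
python3 - <<'E'
from h import *
def fr(P,o,a):
    d=np.array([np.cos(a),np.sin(a)]); nn=np.array([-d[1],d[0]]); return (P-o)@d,(P-o)@nn
for n in ('top','side'):
    t=cam(n); g=cv2.cvtColor(t['pixels'],cv2.COLOR_RGB2HSV)
    for nm,o,a,ctr,lo,hi,z in [('lighter',[.419,.3042],.114,[.37,.26],(0,130,40),(8,255,255),.016),('sd',[.423,-.2895],-.013,[.383,-.322],(20,140,60),(34,255,255),.02),
       ('matchbox',[.419,.3042],.114,[.43,.345],(18,130,60),(34,255,255),.015),('tape',[.423,-.2895],-.013,[.42,-.24],(0,0,0),(179,255,45),.02)]:
        m=cv2.inRange(g,lo,hi); P=np.array([w(t,q,z)[:2] for q in np.argwhere(m)[:,::-1]]) 
        P=P[np.hypot(*(P-ctr).T)<(.04 if nm=='tape' else .08)] if len(P) else P
        if len(P)<5: print(n,nm,'none'); continue
        X,Y=fr(P,o,a); print(n,nm,len(P),'x',X.min().round(3),X.max().round(3),'y',Y.min().round(3),Y.max().round(3))
    for P,nm,lo,hi in [((.6097,-.1024,.111),'g',(40,60,20),(95,255,255)),((.6088,-.0324,.078),'tin',(0,0,140),(179,50,255)),((.6105,-.1644,.115),'kraft',(0,0,170),(179,45,255))]:
        e=px(t,[P])[0]
        k,l,stt,ct=cv2.connectedComponentsWithStats(cv2.inRange(g,lo,hi))
        for i in range(1,k):
            x,y,A,b,N=stt[i]
            if N>30 and np.hypot(*(ct[i]-e))<15: print(n,nm,w(t,(x+A/2-.5,y+b/2-.5),P[2]).round(4))
E
python3 st.py
```

```text
top lighter 255 x -0.101 0.005 y -0.045 -0.025
top sd 72 x -0.073 -0.004 y -0.03 -0.022
top matchbox 10 x 0.018 0.05 y 0.043 0.051
top tape 32 x -0.025 0.023 y 0.024 0.077
top g [ 0.6089 -0.1007  0.111 ]
top tin [ 0.6069 -0.0305  0.078 ]
top kraft [ 0.6109 -0.1631  0.115 ]
side lighter 390 x -0.101 0.007 y -0.044 -0.023
side sd 76 x -0.054 -0.003 y -0.04 -0.017
side matchbox 197 x 0.005 0.057 y 0.032 0.067
side tape 76 x -0.027 0.022 y 0.055 0.085
side g [ 0.6104 -0.1013  0.111 ]
side tin [ 0.6078 -0.0297  0.078 ]
side kraft [ 0.6109 -0.1603  0.115 ]
t 38.35 pos [0.3112 0.0662 0.099 ] phi 1.6857 z [ 0.  0. -1.] q [ 0.21 -0.25 -0.61  1.21  0.    0.09] open 0.0428
```

Everything is in place, and the arm is clear with about 84 s to spare. Handing in.

```bash
python3 -c "
from cell import r
print(r.sign_off())"
```

```text
the job is handed in; nothing more can be done
None
```

I handed the job in at about 38 s of the 122 s; no verdict came back, but the camera measurements put the tin, both jars, the screwdriver and the lighter in place within tolerance, with the tape and matchbox still in their slim bays.

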